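# Load the gas-purge manifold with culture dishes

### The job

Someone left the gas on: first turn the yellow valve lever fully shut, then seat every culture dish lid up and flat in a nest of its own shape on the manifold, round in round and square in square, one per nest. Once all are in, open the valve until the lever points at the red set-point clip, press the green button fully down to start the purge timer and let go. Let the gas run for at least three unbroken seconds with every dish in place, then turn the lever fully shut again, leaving the dishes in their nests and the bottle, tube rack and tub alone.

Things in the scene. Friction and masses are not known exactly. Their poses are not given: they have to be found in the camera images.
- round1: Closed round culture dish, white with a blue lid: 58 mm diameter, 24 mm high, about 60 g. Origin at the centre of its underside, z up. Stands on the bench at the start. May be absent.
- round2: Closed round culture dish, white with a blue lid: 58 mm diameter, 24 mm high, about 60 g. Origin at the centre of its underside, z up. Stands on the bench at the start. May be absent.
- round3: Closed round culture dish, white with a blue lid: 58 mm diameter, 24 mm high, about 60 g. Origin at the centre of its underside, z up. Stands on the bench at the start. May be absent.
- square1: Closed square culture dish, white with an orange lid: 58 x 58 mm, 24 mm high, about 60 g. Origin at the centre of its underside, z up, x and y along its sides. Stands on the bench at the start. May be absent.
- square2: Closed square culture dish, white with an orange lid: 58 x 58 mm, 24 mm high, about 60 g. Origin at the centre of its underside, z up, x and y along its sides. Stands on the bench at the start. May be absent.
- rnest1: Round nest on the gas manifold: fixed light grey block 82 x 82 x 16 mm with a round recess, 64 mm diameter (3 mm clearance all round for a round dish), 8 mm deep, mouth chamfered 3 mm, blue floor. Origin: centre of the block's underside, 10 mm above the bench; recess floor 8 mm, block top 16 mm above it. y runs along the row of nests.
- rnest2: Round nest on the gas manifold: fixed light grey block 82 x 82 x 16 mm with a round recess, 64 mm diameter (3 mm clearance all round for a round dish), 8 mm deep, mouth chamfered 3 mm, blue floor. Origin: centre of the block's underside, 10 mm above the bench; recess floor 8 mm, block top 16 mm above it. y runs along the row of nests.
- rnest3: Round nest on the gas manifold: fixed light grey block 82 x 82 x 16 mm with a round recess, 64 mm diameter (3 mm clearance all round for a round dish), 8 mm deep, mouth chamfered 3 mm, blue floor. Origin: centre of the block's underside, 10 mm above the bench; recess floor 8 mm, block top 16 mm above it. y runs along the row of nests.
- snest1: Square nest on the gas manifold: fixed dark steel block 82 x 82 x 16 mm with a square recess, 64 x 64 mm (3 mm clearance on each side for a square dish), sides along the block's x and y, 8 mm deep, mouth chamfered 3 mm, orange floor. Origin: centre of the block's underside, 10 mm above the bench; recess floor 8 mm, block top 16 mm above it. y runs along the row of nests.
- snest2: Square nest on the gas manifold: fixed dark steel block 82 x 82 x 16 mm with a square recess, 64 x 64 mm (3 mm clearance on each side for a square dish), sides along the block's x and y, 8 mm deep, mouth chamfered 3 mm, orange floor. Origin: centre of the block's underside, 10 mm above the bench; recess floor 8 mm, block top 16 mm above it. y runs along the row of nests.
- manifold: Gas manifold: fixed aluminium plate 100 x 450 x 10 mm on the bench carrying the five nests in a row along its y axis, 86 mm apart, in varying order. Origin at the centre of its underside.
- valve: Fixed quarter-turn gas valve: brass body under a white dial (110 mm diameter, top 50 mm above the bench, ticks every 10 degrees). Origin on the lever's turning axis (vertical) at bench height. The shut lever points along its -x axis.
- lever (a joint): Turning angle of the yellow valve lever in rad: 0 = shut (against a stop), growing anticlockwise seen from above as it opens, stop at 1.75. Stiff with friction (0.08 N m): it stays where it is left.
- lever_grip (a point): On the lever's turning axis, at mid-height of the lever bar, 80 mm above the bench. The yellow bar is 14 mm wide and 26 mm high (66 to 92 mm above the bench) and 100 mm long: from 20 mm behind the axis to 80 mm ahead of it. It can be pinched across here and turned. x points to the tip.
- lever_tip (a point): Free (pointing) end of the yellow lever, 80 mm from its turning axis, at mid-height of the bar. Its x axis points outward along the lever.
- marker: Red set-point clip on the rim of the valve dial, a flat tongue 10 mm wide reaching from 46 to 98 mm from the turning axis (it shows past the lever tip), at most 4 mm above the dial. Origin on the turning axis at the dial's top; its x axis points horizontally from the axis through the clip, so the lever is at the set point when it points the same way. 0.6 to 1.3 rad open, fixed during a run.
- timer: Fixed white timer box 100 x 90 x 40 mm with a small screen and the green start button. Origin at the centre of its underside.
- start (a joint): Travel of the green start button in m: 0 = up, 0.006 = fully down. A spring pushes it back up; fully down takes 4 N; it counts as pressed from about 0.004.
- start_top (a point): Centre of the top of the green start button (32 mm diameter), pressed straight down.
- reagent: Bystander: white reagent bottle, 60 mm diameter, 130 mm high. Origin at the centre of its underside. Leave alone.
- tuberack: Bystander: red rack with purple-capped tubes, 60 x 140 x 82 mm. Origin at the centre of its underside. Leave alone.
- tub: Bystander: yellow plastic tub, 90 mm across, 80 mm high. Origin at the centre of its underside. Leave alone.
Not all that is in view belongs to the job. Of the things like the valve, leave any that is orange or turquoise; of the rest the smaller one is meant.

How it is judged (in metres and radians):
On the way, in this order (a step that is already met when the one before it is completed fails the run):
1. the valve lever is turned fully shut (within 0.06 rad of its stop) (value of joint lever below 0.06 rad), for 0.2 s.
2. with the gas shut, every dish is seated in a nest of its own shape (((horizontal distance between round1 and rnest1 below 0.006 m and z of round1 in the frame of rnest1 between 0.005 and 0.0105 m and angle between round1's own z axis and vertical below 0.07 rad) or (horizontal distance between round1 and rnest2 below 0.006 m and z of round1 in the frame of rnest2 between 0.005 and 0.0105 m and angle between round1's own z axis and vertical below 0.07 rad) or (horizontal distance between round1 and rnest3 below 0.006 m and z of round1 in the frame of rnest3 between 0.005 and 0.0105 m and angle between round1's own z axis and vertical below 0.07 rad)) and ((horizontal distance between round2 and rnest1 below 0.006 m and z of round2 in the frame of rnest1 between 0.005 and 0.0105 m and angle between round2's own z axis and vertical below 0.07 rad) or (horizontal distance between round2 and rnest2 below 0.006 m and z of round2 in the frame of rnest2 between 0.005 and 0.0105 m and angle between round2's own z axis and vertical below 0.07 rad) or (horizontal distance between round2 and rnest3 below 0.006 m and z of round2 in the frame of rnest3 between 0.005 and 0.0105 m and angle between round2's own z axis and vertical below 0.07 rad)) and ((horizontal distance between round3 and rnest1 below 0.006 m and z of round3 in the frame of rnest1 between 0.005 and 0.0105 m and angle between round3's own z axis and vertical below 0.07 rad) or (horizontal distance between round3 and rnest2 below 0.006 m and z of round3 in the frame of rnest2 between 0.005 and 0.0105 m and angle between round3's own z axis and vertical below 0.07 rad) or (horizontal distance between round3 and rnest3 below 0.006 m and z of round3 in the frame of rnest3 between 0.005 and 0.0105 m and angle between round3's own z axis and vertical below 0.07 rad)) and ((horizontal distance between square1 and snest1 below 0.006 m and z of square1 in the frame of snest1 between 0.005 and 0.0105 m and angle between square1's own z axis and vertical below 0.07 rad) or (horizontal distance between square1 and snest2 below 0.006 m and z of square1 in the frame of snest2 between 0.005 and 0.0105 m and angle between square1's own z axis and vertical below 0.07 rad)) and ((horizontal distance between square2 and snest1 below 0.006 m and z of square2 in the frame of snest1 between 0.005 and 0.0105 m and angle between square2's own z axis and vertical below 0.07 rad) or (horizontal distance between square2 and snest2 below 0.006 m and z of square2 in the frame of snest2 between 0.005 and 0.0105 m and angle between square2's own z axis and vertical below 0.07 rad)) and value of joint lever below 0.09 rad), for 0.3 s.
3. the lever points at the red clip, within 5 degrees, all dishes seated (angle between the x axis of lever_tip and the x axis of marker, either way round below 0.087 rad and ((horizontal distance between round1 and rnest1 below 0.006 m and z of round1 in the frame of rnest1 between 0.005 and 0.0105 m and angle between round1's own z axis and vertical below 0.07 rad) or (horizontal distance between round1 and rnest2 below 0.006 m and z of round1 in the frame of rnest2 between 0.005 and 0.0105 m and angle between round1's own z axis and vertical below 0.07 rad) or (horizontal distance between round1 and rnest3 below 0.006 m and z of round1 in the frame of rnest3 between 0.005 and 0.0105 m and angle between round1's own z axis and vertical below 0.07 rad)) and ((horizontal distance between round2 and rnest1 below 0.006 m and z of round2 in the frame of rnest1 between 0.005 and 0.0105 m and angle between round2's own z axis and vertical below 0.07 rad) or (horizontal distance between round2 and rnest2 below 0.006 m and z of round2 in the frame of rnest2 between 0.005 and 0.0105 m and angle between round2's own z axis and vertical below 0.07 rad) or (horizontal distance between round2 and rnest3 below 0.006 m and z of round2 in the frame of rnest3 between 0.005 and 0.0105 m and angle between round2's own z axis and vertical below 0.07 rad)) and ((horizontal distance between round3 and rnest1 below 0.006 m and z of round3 in the frame of rnest1 between 0.005 and 0.0105 m and angle between round3's own z axis and vertical below 0.07 rad) or (horizontal distance between round3 and rnest2 below 0.006 m and z of round3 in the frame of rnest2 between 0.005 and 0.0105 m and angle between round3's own z axis and vertical below 0.07 rad) or (horizontal distance between round3 and rnest3 below 0.006 m and z of round3 in the frame of rnest3 between 0.005 and 0.0105 m and angle between round3's own z axis and vertical below 0.07 rad)) and ((horizontal distance between square1 and snest1 below 0.006 m and z of square1 in the frame of snest1 between 0.005 and 0.0105 m and angle between square1's own z axis and vertical below 0.07 rad) or (horizontal distance between square1 and snest2 below 0.006 m and z of square1 in the frame of snest2 between 0.005 and 0.0105 m and angle between square1's own z axis and vertical below 0.07 rad)) and ((horizontal distance between square2 and snest1 below 0.006 m and z of square2 in the frame of snest1 between 0.005 and 0.0105 m and angle between square2's own z axis and vertical below 0.07 rad) or (horizontal distance between square2 and snest2 below 0.006 m and z of square2 in the frame of snest2 between 0.005 and 0.0105 m and angle between square2's own z axis and vertical below 0.07 rad))), for 0.3 s.
4. the green start button is pressed down (value of joint start above 0.004 m and angle between the x axis of lever_tip and the x axis of marker, either way round below 0.087 rad), for 0.05 s.
5. the button is let up and the gas runs: lever at the red clip and every dish seated for 2.8 s on end (all of step 3 and value of joint start below 0.002 m), for 2.8 s.
6. the lever is turned fully shut again (within 0.06 rad of its stop) (value of joint lever below 0.06 rad), for 0.2 s.
At the end, for the whole second after the job is handed in: Every dish present lies in a nest of its own shape (centre within 6 mm, on the recess floor within 2.5 mm, upright within 4 degrees), the valve lever is shut again within 0.06 rad, the start button is up again and everything is released (((horizontal distance between round1 and rnest1 below 0.006 m and z of round1 in the frame of rnest1 between 0.005 and 0.0105 m and angle between round1's own z axis and vertical below 0.07 rad) or (horizontal distance between round1 and rnest2 below 0.006 m and z of round1 in the frame of rnest2 between 0.005 and 0.0105 m and angle between round1's own z axis and vertical below 0.07 rad) or (horizontal distance between round1 and rnest3 below 0.006 m and z of round1 in the frame of rnest3 between 0.005 and 0.0105 m and angle between round1's own z axis and vertical below 0.07 rad)) and ((horizontal distance between round2 and rnest1 below 0.006 m and z of round2 in the frame of rnest1 between 0.005 and 0.0105 m and angle between round2's own z axis and vertical below 0.07 rad) or (horizontal distance between round2 and rnest2 below 0.006 m and z of round2 in the frame of rnest2 between 0.005 and 0.0105 m and angle between round2's own z axis and vertical below 0.07 rad) or (horizontal distance between round2 and rnest3 below 0.006 m and z of round2 in the frame of rnest3 between 0.005 and 0.0105 m and angle between round2's own z axis and vertical below 0.07 rad)) and ((horizontal distance between round3 and rnest1 below 0.006 m and z of round3 in the frame of rnest1 between 0.005 and 0.0105 m and angle between round3's own z axis and vertical below 0.07 rad) or (horizontal distance between round3 and rnest2 below 0.006 m and z of round3 in the frame of rnest2 between 0.005 and 0.0105 m and angle between round3's own z axis and vertical below 0.07 rad) or (horizontal distance between round3 and rnest3 below 0.006 m and z of round3 in the frame of rnest3 between 0.005 and 0.0105 m and angle between round3's own z axis and vertical below 0.07 rad)) and ((horizontal distance between square1 and snest1 below 0.006 m and z of square1 in the frame of snest1 between 0.005 and 0.0105 m and angle between square1's own z axis and vertical below 0.07 rad) or (horizontal distance between square1 and snest2 below 0.006 m and z of square1 in the frame of snest2 between 0.005 and 0.0105 m and angle between square1's own z axis and vertical below 0.07 rad)) and ((horizontal distance between square2 and snest1 below 0.006 m and z of square2 in the frame of snest1 between 0.005 and 0.0105 m and angle between square2's own z axis and vertical below 0.07 rad) or (horizontal distance between square2 and snest2 below 0.006 m and z of square2 in the frame of snest2 between 0.005 and 0.0105 m and angle between square2's own z axis and vertical below 0.07 rad)) and value of joint lever below 0.06 rad and value of joint start below 0.002 m); the robot touches nothing.
It fails at once if a bystander (bottle, tube rack, tub) is moved more than 3 cm or tipped (distance of any of reagent, tuberack, tub from where it was at the start of the episode above 0.03 m or angle between any of reagent, tuberack, tub's own z axis and vertical above 0.4 rad).
It fails at once if the start button is pressed while the valve lever is not at the red clip (value of joint start above 0.004 m and not (angle between the x axis of lever_tip and the x axis of marker, either way round below 0.12 rad)).
Of round1, round2, round3, square1, square2 only 3 to 5 are there at a start; the rules pass over those that are not, and their reading is None.
At some moment in a run one of round1, round2, round3, square1, square2 may be knocked a few centimetres aside while the robot is not near it.
Once in a run the grip may slacken for a moment while it holds something.
It also fails if it takes over 210 s, if anything falls off the work surface, if the arm or the gripper's body presses on something with over 40 N, if the wrist force passes 120 N, or if a joint passes its speed limit or range.

### The arm

A 6-joint arm with a two-finger parallel gripper is mounted at the origin on the work surface. World frame = base frame: x ahead of the robot, y to its left, z up, the work surface at z = 0. Lengths are in mm, angles in rad, forces in N, time in s.
With the tool pointing down it reaches from about 300 to 775 mm from the base axis. Payload 14.6 kg.
Tool frame: the origin (TCP) lies at the very end of the fingers, on their centre line; the grasp point (between the pads) lies 19 mm behind it; z points along the fingers, y is the line along which they close (so a half turn about z gives the same grasp; the last joint's range is limited). The gripper opens to 94 mm and grips with 3 to 60 N. Pads are 16 mm wide; open, the fingers measure 119 mm over their backs; the gripper's body (75 mm by 177 mm) begins 78 mm behind the grasp point.
Start: joints at [-1.277, 0.3, 1.521, -0, 1.321, -0.067], TCP at [194.155, -514.58, 205.446] pointing down, gripper open.
Joint ranges: [-3.03, 3.03], [-0.79, 2.21], [0.23, 2.52], [-1.04, 4.18], [0, 3.07], [-2.55, 2.55]. Speed limits (rad/s): [2.22, 2.22, 2.57, 3.14, 3.14, 3.14].

### API

Orientations are given as [roll, pitch, yaw] about the fixed x, y, z axes, in that order (R = Rz(yaw) Ry(pitch) Rx(roll)).
In Python, from cell import manip gives the robot as it stands.
- The arm moves only by the tool servo_tool, never from a script. Its argument "rows" is a list of rows, each a list of 7 numbers: the turn, a rotation vector about the world's x, y, z in degrees, then the shift along the world's x, y, z in mm, then the closure, from 0 (fully open) to 1 (shut). In form: [[rx, ry, rz, dx, dy, dz, fingers], ...]. A call has 1 to 20 rows; each row shifts and turns the commanded pose from where the row before left it; what a row does not reach is not made up. A row lasts 1/8 s, in which the tool goes at most 62.5 mm and 10.7 degrees, less where a joint would pass 70% of its speed; a pose out of reach is approached as far as the arm can. A call with a gripper value outside its range is refused whole. The fingers move at their own pace and stop on an object; "grip_force" is the grip in N (left out, the last holds). Time passes only in rows, so rows that do not move let the fingers close. It gives the time, the measured TCP pose, the force, the opening and the grip force at its end, in the units of the state.
- manip.read_state(): the state, without advancing time (a new reading comes with each control period).
- manip.camera(name): name is "scene" or "side" or "wrist"; returns the picture (420x560x3 uint8, red, green, blue); there is no depth.
- manip.camera_info(name): a dict with "fx", "fy", "cx", "cy" (pixels), "position" and "rotation" of the camera in the world; the wrist camera has in their place "T_tool_cam" (4x4, takes a point from camera to tool coordinates, whose origin is the TCP and whose axes are the flange's). Camera axes: x right, y down, z forward; pixel columns grow to the right and rows downward; lengths in mm; the calibration is good to about 2 mm. A picture is of the moment at which its call begins: read the wrist's pose just before it. camera_info takes no time and is no camera call.
- manip.sign_off(): hands the job in; it is judged then, once.
The state is a dict: "clock": time; "joints": joint angles; "qd": joint speeds; "effort": joint torques, N m; "eef_pos": TCP position; "eef_rot": TCP orientation; "wrist_force": force on the tool from outside, world axes, zero at the start; "moment": the same for the moment, N m; "finger_gap": finger opening in mm; "finger_force": force on a finger pad.
Only numpy, scipy, OpenCV 4.12 (cv2) and the standard library are available. Lean on these libraries where they do the work, as an engineer would, in place of code of your own. Each camera call takes 0.05 s, during which the arm holds its last target. There are 200 camera calls.

## Working session

There is one attempt and no reset: what is moved stays moved. The work goes in short steps, Python scripts to look and compute and a tool call to move; the robot and the scene stay as the last step left them, time stands still between calls to the robot, and variables do not carry over. Pictures are saved under pics/ and viewed, at most 14 in all, crops included, and the job is handed in when it is done.

Besides the shell and the picture viewer there is one more tool, called after "Request:" as name(argument=value, ...), one argument or row to a line, values as JSON. servo_tool: Moves the arm, as the interface text tells. Its arguments: {"type":"object","properties":{"rows":{"type":"array","items":{"type":"array","items":{"type":"number"}}},"grip_force":{"type":"number"}},"required":["rows"]}

```bash
ls; mkdir -p pics; python3 - <<'E'
from cell import manip
import cv2,numpy as np
s=manip.read_state();print(s)
for n in("scene","side","wrist"):
    im=manip.camera(n);cv2.imwrite(f"pics/{n}0.png",im[:,:,::-1]);i=manip.camera_info(n)
    print(n,{k:np.round(v,3).tolist() for k,v in i.items() if not isinstance(v,str)})
E
```

```text
pics
{'clock': 0.0, 'joints': array([-1.27663280e+00,  3.00476786e-01,  1.52160482e+00,  2.71992175e-05,
        1.32068919e+00, -6.65822922e-02]), 'qd': array([-0.00122784, -0.00030757, -0.00030323, -0.00012471,  0.00163453,
        0.00074952]), 'effort': array([-2.01656170e-03, -5.31809127e+01, -3.52739024e+01,  7.07202265e-02,
        2.44248135e-02, -4.16735941e-05]), 'eef_pos': array([ 194.06932112, -514.33484275,  204.87316856]), 'eef_rot': array([-3.14041887e+00, -1.04672079e-04,  3.60739013e-01]), 'wrist_force': array([-0.57567137,  0.02412018,  0.46243525]), 'moment': array([ 0.0044175 ,  0.01971193, -0.03426568]), 'finger_force': 0.0, 'finger_gap': 94.21941476107435}
scene {'fx': 450.738, 'fy': 450.738, 'cx': 279.628, 'cy': 204.998, 'position': [1510.43, -683.146, 1302.331], 'rotation': [-2.394, -0.012, 1.06]}
side {'fx': 473.403, 'fy': 473.403, 'cx': 276.675, 'cy': 207.099, 'position': [-88.35, 943.182, 1220.762], 'rotation': [-2.306, 0.01, -2.603]}
wrist {'fx': 370.056, 'fy': 370.056, 'cx': 278.879, 'cy': 206.592, 'T_tool_cam': [[-0.0, -0.974, -0.227, 65.218], [1.0, -0.0, 0.001, -0.156], [-0.001, -0.227, 0.974, -180.952], [0.0, 0.0, 0.0, 1.0]]}
```

View pics/scene0.png

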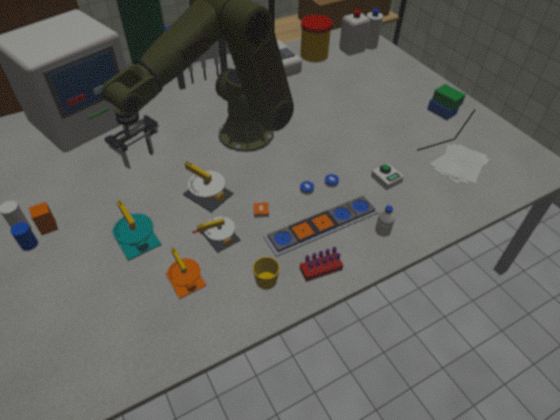

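View pics/side0.png

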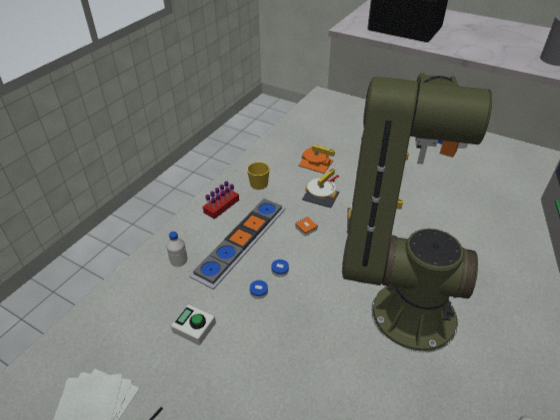

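Scene view: there are four valve-like things, turquoise (133,230), orange (185,272), white (207,188) and white (220,230). The second white one looks smaller. The dishes are round at (307,187) and (331,180), and square at (261,209). The nests run along the row from (283,238) to (361,206), and the button is at (386,169). Next I'll measure these and enlarge the valves.

```bash
cat > h.py <<'E'
from cell import manip
import cv2,numpy as np
from scipy.spatial.transform import Rotation as R
def cam(n):
    """picture, K, R, position of the camera in the world"""
    i=manip.camera_info(n)
    if n=="wrist":
        s=manip.read_state(); T=np.eye(4); T[:3,:3]=R.from_euler('xyz',s['eef_rot']).as_matrix(); T[:3,3]=s['eef_pos']
        T=T@np.array(i["T_tool_cam"]); Rm,p=T[:3,:3],T[:3,3]
    else: Rm,p=R.from_euler('xyz',i['rotation']).as_matrix(),np.array(i['position'])
    return manip.camera(n),(i['fx'],i['fy'],i['cx'],i['cy']),Rm,p
def rays(c,uv):
    fx,fy,cx,cy=c[1]; uv=np.atleast_2d(np.asarray(uv,float))
    return np.c_[(uv[:,0]-cx)/fx,(uv[:,1]-cy)/fy,np.ones(len(uv))]@c[2].T
def plane(c,uv,z):
    d=rays(c,uv); return c[3]+d*((z-c[3][2])/d[:,2])[:,None]
def proj(c,P):
    q=(np.atleast_2d(P)-c[3])@c[2]; f=c[1]
    return np.c_[f[0]*q[:,0]/q[:,2]+f[2],f[1]*q[:,1]/q[:,2]+f[3]]
def tri(c1,u1,c2,u2):
    d1,d2=rays(c1,u1)[0],rays(c2,u2)[0]
    t=np.linalg.lstsq(np.c_[d1,-d2],c2[3]-c1[3],rcond=None)[0]
    a,b=c1[3]+t[0]*d1,c2[3]+t[1]*d2; return (a+b)/2,np.linalg.norm(a-b)
H={'blue':((105,120,60),(122,255,255)),'orange':((4,150,90),(15,255,255)),'yellow':((20,120,70),(32,255,255)),
   'green':((45,120,40),(80,255,255)),'white':((0,0,165),(180,60,255)),'red':((170,120,60),(180,255,255))}
def blobs(im,col,amin=25):
    hsv=cv2.cvtColor(im,cv2.COLOR_RGB2HSV); m=cv2.inRange(hsv,*map(np.array,H[col]))
    cs=cv2.findContours(m,cv2.RETR_EXTERNAL,cv2.CHAIN_APPROX_NONE)[0]
    return sorted([c for c in cs if cv2.contourArea(c)>=amin],key=cv2.contourArea,reverse=True)
def cen(k):
    m=cv2.moments(k); return np.array([m['m10']/m['m00'],m['m01']/m['m00']])
def save(im,name,box=None,s=1):
    if box: im=im[box[1]:box[3],box[0]:box[2]]
    cv2.imwrite(f'pics/{name}.png',cv2.resize(im,None,fx=s,fy=s,interpolation=cv2.INTER_CUBIC)[:,:,::-1])
E
python3 - <<'E'
from h import *
for n in("scene","side"):
    c=cam(n)
    for col in('blue','orange','yellow','green','white'):
        for k in blobs(c[0],col,15):
            u=cen(k); P=plane(c,u,24)[0]
            if not(150<P[0]<900 and abs(P[1])<700): continue
            print(n,col,u.round(1),cv2.contourArea(k),'z24',P[:2].round(),'z50',plane(c,u,50)[0][:2].round(),'wid',np.round(cv2.minAreaRect(k)[1],1))
    if n=='scene': save(c[0],'valves',(100,150,290,300),4)
    else: save(c[0],'valve_side',(280,130,420,240),5)
E
```

```text
scene blue [282.1 238.2] 149.5 z24 [ 631. -162.] z50 [ 649. -173.] wid [12. 16.]
scene blue [341.6 213.6] 129.0 z24 [635.  96.] z50 [653.  80.] wid [11. 15.]
scene blue [360.2 205.9] 117.5 z24 [637. 182.] z50 [655. 164.] wid [10. 14.]
scene blue [306.7 186.3] 93.0 z24 [446.  56.] z50 [468.  41.] wid [10. 12.]
scene blue [331.4 179.1] 86.0 z24 [459. 167.] z50 [480. 149.] wid [12.3  9.5]
scene blue [388.6 208.4] 22.0 z24 [700. 270.] z50 [717. 251.] wid [5. 5.]
scene orange [184.9 277.2] 804.5 z24 [ 620. -531.] z50 [ 638. -534.] wid [34.4 32.2]
scene orange [302.7 229.9] 197.0 z24 [633. -76.] z50 [651. -89.] wid [14.3 17.4]
scene orange [322.4 221.6] 184.5 z24 [634.   9.] z50 [652.  -5.] wid [14.3 16.5]
scene orange [260.5 208.1] 129.0 z24 [ 462. -162.] z50 [ 484. -173.] wid [11. 13.]
scene yellow [265.7 268.3] 454.0 z24 [ 718. -276.] z50 [ 734. -285.] wid [23. 25.]
scene yellow [125.4 212.5] 108.5 z24 [ 238. -622.] z50 [ 264. -623.] wid [28.3  5.2]
scene yellow [178.7 259.7] 80.0 z24 [ 542. -523.] z50 [ 561. -527.] wid [25.5  4.8]
scene yellow [209.9 223.5] 76.5 z24 [ 441. -364.] z50 [
[... 838 characters left out ...]
.5 z24 [ 460. -158.] z50 [ 448. -134.] wid [12.5 17.4]
side yellow [258.2 174.6] 430.5 z24 [ 768. -318.] z50 [ 749. -291.] wid [26. 21.]
side yellow [322.9 149.9] 100.0 z24 [ 618. -605.] z50 [ 602. -572.] wid [23.1  5.5]
side yellow [325.9 176.5] 79.5 z24 [ 523. -445.] z50 [ 510. -415.] wid [ 4.9 21.2]
side yellow [399.2 203.6] 29.5 z24 [ 210. -437.] z50 [ 204. -407.] wid [8. 5.]
side green [196.8 319.2] 77.0 z24 [551. 363.] z50 [537. 376.] wid [ 9.4 11.1]
side white [ 94.7 396.5] 2927.0 z24 [633. 690.] z50 [617. 695.] wid [50. 84.]
side white [193.9 323.2] 288.0 z24 [549. 379.] z50 [536. 391.] wid [33.1 27.7]
side white [320.4 187.8] 270.5 z24 [ 510. -371.] z50 [ 497. -342.] wid [27.8 16.4]
```

View pics/valves.png

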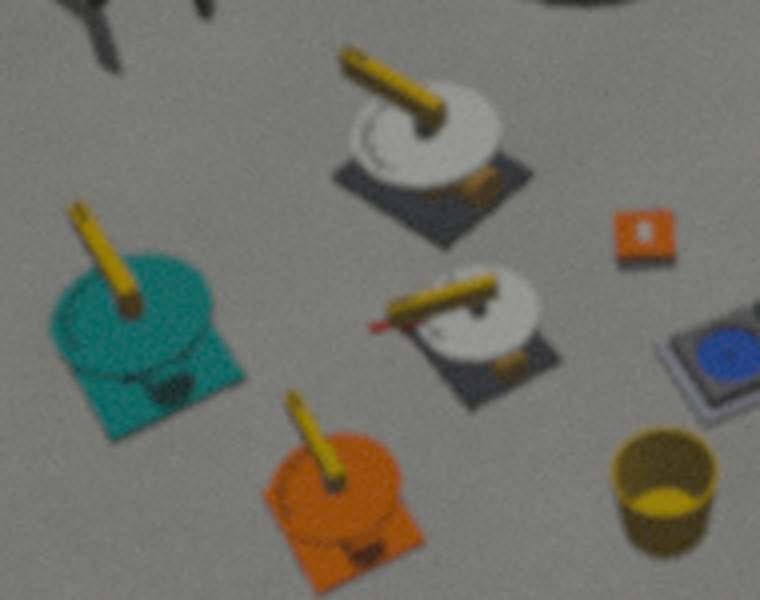

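View pics/valve_side.png

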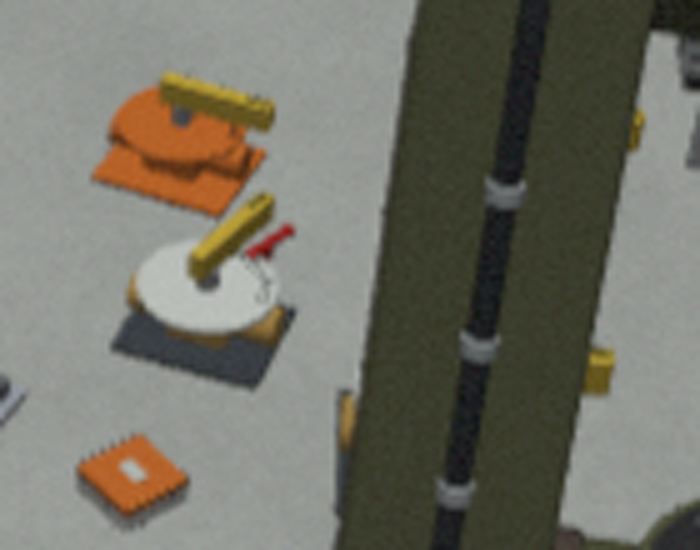

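The meant valve is the white one at scene (219,229). The other white dial at (207,188) is clearly larger, and the remaining two are turquoise and orange. It also carries the red clip at scene (195,231), just beside the lever tip. Next I move above it to look with the wrist camera.

Request:
servo_tool(
  rows=[
    [0,0,0,50,29,0,0],
    [0,0,0,50,29,0,0],
    [0,0,0,50,29,0,0],
    [0,0,0,50,29,0,0],
    [0,0,0,50,29,0,0],
    [0,0,0,50,29,0,0],
    [0,0,0,0,0,0,0],
    [0,0,0,0,0,0,0],
  ],
)

```text
clock: 1.25
eef_pos: [493.8, -340.7, 205.2]
eef_rot: [-3.141, 0.0, 0.361]
wrist_force: [-0.4, -0.2, -0.1]
finger_gap: 94.1
finger_force: 0.0
```

```bash
cat >> h.py <<'E'
def valve(c,col='yellow',zl=92):
    """dial centre at z 50 by ellipse, lever bar and clip directions"""
    im=c[0]; out={}
    for k in blobs(im,'yellow',200):
        P=plane(c,k.reshape(-1,2),zl)[:,:2]
        r=cv2.minAreaRect(P.astype(np.float32)); out.setdefault('lever',[]).append((np.round(r[0]),np.round(r[1]),round(r[2],1)))
    return out
E
python3 - <<'E'
from h import *
c=cam('wrist');s=manip.read_state();print(s['eef_pos'].round(1),s['eef_rot'].round(3))
save(c[0],'w1'); np.savez('w1.npz',im=c[0],K=c[1],R=c[2],p=c[3])
hsv=cv2.cvtColor(c[0],cv2.COLOR_RGB2HSV)
for v in ((497,-342,50),(450,-365,92)):
    print(v,proj(c,v).round(1))
print(valve(c))
for k in blobs(c[0],'white',300): print('white',cen(k).round(1),cv2.contourArea(k),plane(c,cen(k),50)[0].round(1))
for k in blobs(c[0],'red',15): print('red',cen(k).round(1),cv2.contourArea(k),plane(c,cen(k),53)[0].round(1))
E
```

```text
[ 493.4 -341.1  205.4] [-3.141  0.     0.36 ]
(497, -342, 50) [[281.3 189.9]]
(450, -365, 92) [[287.4 259.7]]
{'lever': [(array([ 582., -526.]), array([97., 28.]), 3.2), (array([ 365., -512.]), array([ 16., 291.]), 20.6), (array([ 495., -379.]), array([100.,  16.]), 81.8), (array([ 461., -582.]), array([81., 38.]), 37.3), (array([ 288., -296.]), array([25., 28.]), 20.6), (array([ 304., -172.]), array([70., 22.]), 17.3)]}
white [256.6 148.9] 124269.5 [ 524.1 -307.9   50. ]
white [324.7 370.5] 6724.0 [ 334.4 -452.    50. ]
white [180.3 374.4] 5212.5 [ 276.9 -312.7   50. ]
white [165.3  29.1] 1041.0 [ 590.8 -202.5   50. ]
```

View pics/w1.png

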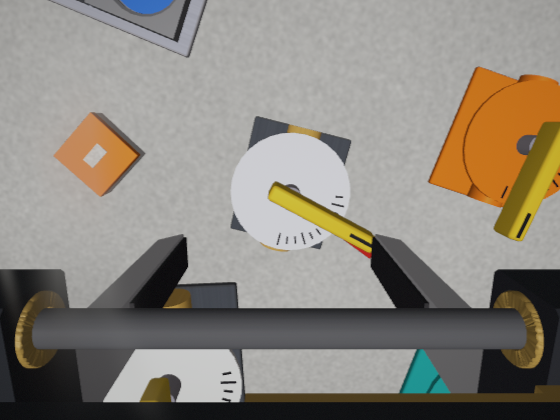

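The wrist view shows the white dial centred at (291,190). The lever runs from (270,187) to its tip at (372,245), with the red clip just clockwise of the tip at about (360,252). The ticks run from about (280,240), the shut side, anticlockwise to (342,197). I'll refine these measurements.

```bash
cat >> h.py <<'E'
def measure_valve(c,a=(505,-345)):
    """lever top bar, dial and clip in the world, seen from the wrist camera; a = rough axis"""
    hsv=cv2.cvtColor(c[0],cv2.COLOR_RGB2HSV); u0=proj(c,(*a,50))[0]; yy,xx=np.mgrid[:420,:560]
    near=(np.hypot(xx-u0[0],yy-u0[1])<150).astype(np.uint8)*255
    g=lambda lo,hi:cv2.inRange(hsv,np.array(lo),np.array(hi))&near
    big=lambda m:max(cv2.findContours(m,cv2.RETR_EXTERNAL,cv2.CHAIN_APPROX_NONE)[0],key=cv2.contourArea)
    y=g((20,150,190),(32,255,255)); k=big(y); P=plane(c,k.reshape(-1,2),92)[:,:2]
    r=cv2.minAreaRect(P.astype(np.float32)); b=cv2.boxPoints(r); e=b[1]-b[0],b[2]-b[1]; d=max(e,key=np.linalg.norm); d=d/np.linalg.norm(d)
    m=np.array(r[0]); d=d*np.sign(d@(m-a)); print('lever mid',m.round(1),'size',np.round(r[1],1),'deg',np.degrees(np.arctan2(d[1],d[0])).round(1),'axis',(m-30*d).round(1))
    w=g((0,0,215),(180,40,255)); k=big(w); e=cv2.fitEllipse(cv2.convexHull(k)); print('dial',np.round(e[0],1),np.round(e[1],1),plane(c,e[0],50)[0][:2].round(1))
    rd=g((172,150,80),(180,255,255))|g((0,150,80),(5,255,255)); ys,xs=np.nonzero(rd)
    if len(xs)>5:
        P=plane(c,np.c_[xs,ys],53)[:,:2]; ax=plane(c,e[0],50)[0][:2]; t=P[np.hypot(*(P-ax).T)<100]; q=t.mean(0); print('clip n',len(t),q.round(1),'r',np.linalg.norm(q-ax).round(1),'deg',np.degrees(np.arctan2(*(q-ax)[::-1])).round(1))
E
python3 - <<'E'
from h import *
d=np.load('w1.npz');c=(d['im'],d['K'],d['R'],d['p'])
for p in((320,212),(322,222),(250,215),(362,252),(240,140)): print(p,c[0][p[1],p[0]],cv2.cvtColor(c[0],cv2.COLOR_RGB2HSV)[p[1],p[0]])
measure_valve(c)
E
```

```text
(320, 212) [197 175  49] [ 26 192 197]
(322, 222) [204 184  52] [ 26 190 204]
(250, 215) [204 205 209] [114   6 209]
(362, 252) [177  37  32] [  1 209 177]
(240, 140) [175 174 171] [ 23   6 175]
lever mid [ 492.8 -379.5] size [96.5 10.8] deg -97.9 axis [ 496.9 -349.8]Traceback (most recent call last):
  File "<stdin>", line 4, in <module>
  File "h.py", line 51, in measure_valve
    w=g((0,0,215),(180,40,255)); k=big(w); e=cv2.fitEllipse(cv2.convexHull(k)); print('dial',np.round(e[0],1),np.round(e[1],1),plane(c,e[0],50)[0][:2].round(1))
                                   ~~~^^^
  File "h.py", line 47, in <lambda>
    big=lambda m:max(cv2.findContours(m,cv2.RETR_EXTERNAL,cv2.CHAIN_APPROX_NONE)[0],key=cv2.contourArea)
                 ~~~^^^^^^^^^^^^^^^^^^^^^^^^^^^^^^^^^^^^^^^^^^^^^^^^^^^^^^^^^^^^^^^^^^^^^^^^^^^^^^^^^^^^
ValueError: max() iterable argument is empty
```

```bash
sed -i 's/(0,0,215),(180,40,255)/(0,0,192),(180,25,255)/; s/(20,150,190)/(20,150,160)/' h.py
python3 - <<'E'
from h import *
d=np.load('w1.npz');c=(d['im'],d['K'],d['R'],d['p'])
measure_valve(c)
# valve base pipe (brass) direction: dark plate orientation at z~2
hsv=cv2.cvtColor(c[0],cv2.COLOR_RGB2HSV)
m=cv2.inRange(hsv,np.array((0,0,0)),np.array((180,255,90)));
k=[k for k in cv2.findContours(m,cv2.RETR_EXTERNAL,cv2.CHAIN_APPROX_NONE)[0] if cv2.contourArea(k)>150 and abs(cen(k)[0]-290)<70 and 110<cen(k)[1]<255]
P=plane(c,np.vstack(k).reshape(-1,2),4)[:,:2]; r=cv2.minAreaRect(P.astype(np.float32)); print('plate',r)
E
```

```text
lever mid [ 493.1 -379.4] size [97.7 12.7] deg -98.0 axis [ 497.3 -349.7]
dial [290.  191.1] [116.5 119.1] [ 498.7 -349.9]
clip n 58 [ 469.1 -436.2] r 91.3 deg -109.0
plate ((540.8114624023438, -345.73291015625), (31.69160270690918, 99.9695053100586), 6.998902320861816)
```

Request:
servo_tool(
  rows=[
    [0,0,10.2,1,-2,-10,0],
    [0,0,10.2,1,-2,-10,0],
    [0,0,10.2,1,-2,-10,0],
    [0,0,10.2,1,-2,-10,0],
    [0,0,10.3,0.5,-1,-10,0],
    [0,0,10.3,0,0,-10,0],
    [0,0,0,0,0,-40,0],
    [0,0,0,0,0,-30,0],
    [0,0,0,0,0,-11,0],
    [0,0,0,0,0,0,0],
    [0,0,0,0,0,0,1],
    [0,0,0,0,0,0,1],
    [0,0,0,0,0,0,1],
    [0,0,0,0,0,0,1],
    [0,0,0,0,0,0,1],
    [0,0,0,0,0,0,1],
  ],
  grip_force=25,
)

```text
clock: 3.3
eef_pos: [498.7, -349.6, 64.5]
eef_rot: [3.142, 0.0, 1.433]
wrist_force: [0.5, 1.1, -0.1]
finger_gap: 37.4
finger_force: 0.0
```

Request:
servo_tool(
  rows=[
    [0,0,0,0,0,0,1],
    [0,0,0,0,0,0,1],
    [0,0,0,0,0,0,1],
    [0,0,0,0,0,0,1],
  ],
)

```text
clock: 3.8
eef_pos: [497.6, -349.4, 64.3]
eef_rot: [-3.139, -0.001, 1.432]
wrist_force: [-7.2, 1.4, 3.9]
finger_gap: 15.9
finger_force: 25.0
```

Request:
servo_tool(
  rows=[
    [0,0,-7,0,0,0,1],
    [0,0,-9,0,0,0,1],
    [0,0,-9,0,0,0,1],
    [0,0,-9,0,0,0,1],
    [0,0,-9,0,0,0,1],
    [0,0,-9,0,0,0,1],
    [0,0,-9,0,0,0,1],
    [0,0,-8,0,0,0,1],
    [0,0,-4,0,0,0,1],
    [0,0,0,0,0,0,1],
  ],
)

```text
clock: 5.05
eef_pos: [498.3, -350.0, 64.4]
eef_rot: [3.141, 0.001, 0.159]
wrist_force: [-2.7, -4.2, -1.4]
finger_gap: 16.4
finger_force: 25.0
```

Request:
servo_tool(
  rows=[
    [0,0,-3,0,0,0,1],
    [0,0,-3,0,0,0,1],
    [0,0,0,0,0,0,1],
    [0,0,0,0,0,0,1],
  ],
)

```text
clock: 5.55
eef_pos: [498.3, -350.1, 64.4]
eef_rot: [3.141, 0.001, 0.056]
wrist_force: [-2.8, -5.5, -2.1]
finger_gap: 16.2
finger_force: 25.0
```

```bash
python3 -c "
from h import *
s=manip.read_state();print(s['moment'],s['eef_rot'])"
```

```text
[-0.9319953   0.60402964  0.2105376 ] [3.14083976e+00 5.53448376e-04 5.57737834e-02]
```

Request:
servo_tool(
  rows=[
    [0,0,-3,0,0,0,1],
    [0,0,0,0,0,0,1],
    [0,0,0,0,0,0,1],
  ],
)

```text
clock: 5.92
eef_pos: [498.8, -350.1, 64.4]
eef_rot: [3.14, -0.001, 0.003]
wrist_force: [0.5, -5.1, -2.5]
finger_gap: 16.0
finger_force: 25.0
```

```bash
python3 -c "
from h import *
s=manip.read_state();print(s['moment'],s['eef_rot'])"
```

```text
[-1.05396209 -0.24739273  0.17483438] [ 3.14044548e+00 -6.76163484e-04  3.40175299e-03]
```

Request:
servo_tool(
  rows=[
    [0,0,0,0,0,0,0],
    [0,0,0,0,0,0,0],
    [0,0,0,0,0,0,0],
    [0,0,0,0,0,0,0],
    [0,0,0,0,0,0,0],
    [0,0,0,0,0,50,0],
    [0,0,0,0,0,50,0],
    [0,0,0,0,0,42,0],
    [0,0,0,0,0,0,0],
    [0,0,0,0,0,0,0],
  ],
)

```text
clock: 7.18
eef_pos: [498.4, -349.4, 205.5]
eef_rot: [-3.141, 0.001, 0.001]
wrist_force: [-0.8, -0.2, -0.6]
finger_gap: 94.1
finger_force: 0.0
```

```bash
python3 - <<'E'
from h import *
c=cam('wrist');s=manip.read_state();print(s['eef_pos'].round(1),s['eef_rot'].round(3))
save(c[0],'w2'); np.savez('w2.npz',im=c[0],K=c[1],R=c[2],p=c[3])
measure_valve(c,(498,-350))
E
```

```text
[ 498.3 -349.3  205. ] [-3.14e+00  2.00e-03  1.00e-03]
lever mid [ 467.5 -353.7] size [98.5 12.6] deg -173.2 axis [ 497.3 -350.2]
dial [279.9 192. ] [116.2 118.9] [ 498.9 -350.5]
clip n 558 [ 477.  -419.6] r 72.5 deg -107.5
```

View pics/w2.png

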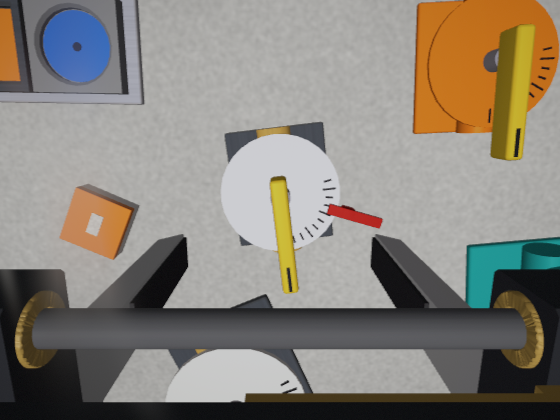

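The lever now lies at -173°, parallel to the valve plate (7°), so it is shut. The clip at (355,214) lies at -107.5°, about 66° open. Now for high views over the dishes and nests.

Request:
servo_tool(
  rows=[
    [0,0,0,0,50,30,0],
    [0,0,0,0,58,20,0],
    [0,0,0,0,58,20,0],
    [0,0,0,0,58,15,0],
    [0,0,0,0,50,10,0],
    [0,0,0,0,16,0,0],
    [0,0,0,0,0,0,0],
    [0,0,0,0,0,0,0],
  ],
)

```text
clock: 8.22
eef_pos: [498.6, -60.7, 300.6]
eef_rot: [-3.142, 0.001, 0.0]
wrist_force: [-0.2, -0.3, 0.5]
finger_gap: 93.7
finger_force: 0.0
```

```bash
cat >> h.py <<'E'
def look(name):
    c=cam('wrist'); np.savez(name+'.npz',im=c[0],K=c[1],R=c[2],p=c[3]); save(c[0],name); return c
def load(name):
    d=np.load(name+'.npz'); return d['im'],d['K'],d['R'],d['p']
def things(c,amin=300):
    """blue and orange blobs: pixel centre by bounding ellipse/box, size, world at z 24 and 18"""
    o=[]
    for col in('blue','orange'):
        for k in blobs(c[0],col,amin):
            h=cv2.convexHull(k); r=cv2.minAreaRect(h); u=cv2.fitEllipse(h)[0] if col=='blue' else r[0]
            for z in(24,18):
                P=plane(c,h.reshape(-1,2),z)[:,:2].astype(np.float32); q=cv2.minAreaRect(P)
                e=plane(c,u,z)[0][:2]
                o.append((col,z,np.array(u),e if col=='blue' else np.array(q[0]),q[1],q[2]))
                print(col,'z',z,np.round(u,1),'at',np.round(o[-1][3],1),'size',np.round(q[1],1),'ang',round(q[2],1))
    return o
E
python3 -c "
from h import *
c=look('w3');print(manip.read_state()['eef_pos'].round(1));things(c)"
```

```text
[498.6 -60.8 300.7]
blue z 24 [145.2  57.8] at [634.   93.9] size [60.3 60.8] ang 84.4
blue z 18 [145.2  57.8] at [634.9  96. ] size [61.1 61.6] ang 84.4
blue z 24 [365.8  61.8] at [ 629.7 -162.2] size [60.5 60.5] ang 2.2
blue z 18 [365.8  61.8] at [ 630.5 -163.5] size [61.3 61.3] ang 2.2
blue z 24 [71.1 56.3] at [635.7 179.6] size [59.8 60.2] ang 0.0
blue z 18 [71.1 56.3] at [636.6 182.8] size [60.6 61. ] ang 0.0
blue z 24 [187.6 216.4] at [443.9  55.6] size [56.9 59.4] ang 62.3
blue z 18 [187.6 216.4] at [442.3  57.1] size [57.6 60.1] ang 62.3
blue z 24 [105.8 206.9] at [456.4 158.6] size [39.8 55.9] ang 71.4
blue z 18 [105.8 206.9] at [455.  161.4] size [40.3 56.6] ang 71.4
```

View pics/w3.png

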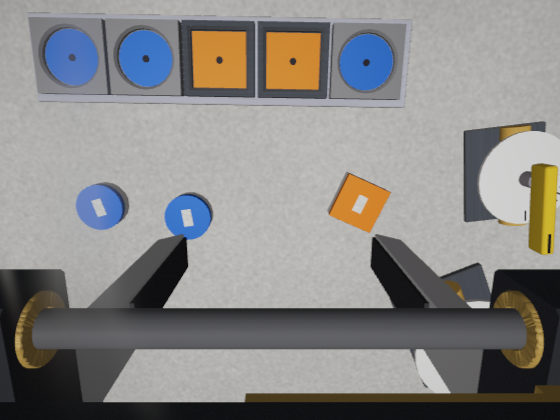

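Request:
servo_tool(
  rows=[
    [0,0,0,0,50,0,0],
    [0,0,0,0,50,0,0],
    [0,0,0,0,20,0,0],
    [0,0,0,0,0,0,0],
    [0,0,0,0,0,0,0],
  ],
)

```text
clock: 8.9
eef_pos: [498.8, 59.2, 301.2]
eef_rot: [3.141, 0.0, 0.0]
wrist_force: [-0.2, 0.1, 0.1]
finger_gap: 94.0
finger_force: 0.0
```

```bash
python3 -c "
from h import *
c=look('w4');print(manip.read_state()['eef_pos'].round(1));things(c)"
```

```text
[498.8  59.1 301.3]
blue z 24 [174.4  57.1] at [635.4 180. ] size [60.  61.6] ang 0.0
blue z 18 [174.4  57.1] at [636.4 181.6] size [60.8 62.4] ang 0.0
blue z 24 [247.9  58.4] at [634.1  94.8] size [60.6 60.1] ang 90.0
blue z 18 [247.9  58.4] at [635.   95.2] size [61.4 60.9] ang 90.0
blue z 24 [468.   62.3] at [ 629.8 -161.8] size [61.1 60.2] ang 33.7
blue z 18 [468.   62.3] at [ 630.6 -164.7] size [61.9 61. ] ang 33.7
blue z 24 [194.  206.6] at [457.2 166.6] size [56.1 59. ] ang 43.2
blue z 18 [194.  206.6] at [455.7 168. ] size [56.8 59.8] ang 43.2
blue z 24 [281.  216.7] at [443.8  56. ] size [56.5 58.2] ang 90.0
blue z 18 [281.  216.7] at [442.2  56. ] size [57.2 59. ] ang 90.0
orange z 24 [457.9 205.4] at [ 459. -167.] size [49.4 57.5] ang 65.9
orange z 18 [457.9 205.4] at [ 457.6 -169.9] size [50.  58.3] ang 65.9
```

The view shows nests along the row at (71,56), (145,58) and (366,62) for round, and (219,60) and (293,61) for square. Dishes are round at (100,207) and (188,216) and square at (360,203), three in all. I'll widen the masks and triangulate.

```bash
sed -i "s/'blue':((105,120,60),(122/'blue':((100,90,50),(125/; s/'orange':((4,150,90),(15/'orange':((5,120,90),(19/" h.py; python3 - <<'E'
from h import *
a,b=load('w3'),load('w4')
A={};
for n,c in(('a',a),('b',b)): 
    L=things(c) if n=='b' else things(c); A[n]=[x for x in L if x[1]==24 and min(x[4])>45]
for x in A['a']:
    for y in A['b']:
        if x[0]==y[0] and np.hypot(*(x[3]-y[3]))<12:
            P,e=tri(a,x[2],b,y[2]); print(x[0],x[2].round(),P.round(1),'miss',round(e,1))
E
```

```text
blue z 24 [366.   61.7] at [ 629.8 -162.4] size [60.2 62.8] ang 0.0
blue z 18 [366.   61.7] at [ 630.6 -163.7] size [61.  63.7] ang 0.0
blue z 24 [145.2  57.8] at [634.1  93.9] size [61.3 60.9] ang 67.8
blue z 18 [145.2  57.8] at [635.  96.] size [62.1 61.7] ang 67.8
blue z 24 [71.2 56.4] at [635.5 179.6] size [59.8 60.8] ang 0.0
blue z 18 [71.2 56.4] at [636.4 182.7] size [60.6 61.6] ang 0.0
blue z 24 [100.  206.6] at [456.7 165.9] size [57.7 60.6] ang 41.4
blue z 18 [100.  206.6] at [455.3 168.9] size [58.4 61.4] ang 41.4
blue z 24 [187.6 216.4] at [443.8  55.4] size [57.4 59.6] ang 42.9
blue z 18 [187.6 216.4] at [442.3  57. ] size [58.1 60.4] ang 42.9
orange z 24 [292.5  60.4] at [630.7 -77.1] size [62.4 61.9] ang 89.1
orange z 18 [292.5  60.4] at [631.5 -77.3] size [63.2 62.7] ang 89.1
orange z 24 [219.  59.] at [632.2   8.6] size [61.1 63.1] ang 0.0
orange z 18 [219.  59.] at [633.1   9.5] size [61.9 63.9] ang 0.0
orange z 24 [358.9 202.9] at [ 461.3 -162.2] size [59.5 58.2] ang 65.8
orange z 18 [358.9 202.9] at [ 460.  -163.6] size [60.3 59. ] ang 65.8
blue z 24 [174.3  57.1] 
[... 745 characters left out ...]
at [631.5 -78. ] size [63.8 62.9] ang 89.1
orange z 24 [321.6  59.7] at [632.1   9.3] size [62.7 61.9] ang 89.0
orange z 18 [321.6  59.7] at [633.    8.6] size [63.5 62.7] ang 89.0
orange z 24 [452.9 203.2] at [ 461.4 -162. ] size [60.9 58. ] ang 65.9
orange z 18 [452.9 203.2] at [ 460.1 -164.9] size [61.7 58.7] ang 65.9
blue [366.  62.] [ 630.1 -162.8   22.2] miss 0.1
blue [145.  58.] [634.6  95.1  20.6] miss 0.0
blue [71. 56.] [635.8 180.7  21.8] miss 0.1
blue [100. 207.] [456.3 167.1  21.4] miss 0.4
blue [188. 216.] [443.3  55.9  22.2] miss 0.1
orange [293.  60.] [631.1 -77.   23. ] miss 0.5
orange [219.  59.] [633.    8.8  21.6] miss 0.1
orange [359. 203.] [ 461.1 -162.9   22.4] miss 0.0
```

Three dishes are present: B at (457,167), A at (443.5,56), and the square at (461,-162) turned -24°. To leave finger room I'll use non-adjacent nests: B to (636,182), the square to (633,9), and A to (630,-163). B goes first.

Request:
servo_tool(
  rows=[
    [0,0,0,-14,36,-40,0],
    [0,0,0,-14,36,-40,0],
    [0,0,0,-14,36,-40,0],
    [0,0,0,0,0,-50,0],
    [0,0,0,0,0,-50,0],
    [0,0,0,0,0,-40,0],
    [0,0,0,0,0,-20,0],
    [0,0,0,0,0,0,0],
    [0,0,0,0,0,0,0],
  ],
  grip_force=40,
)

```text
clock: 10.07
eef_pos: [457.4, 168.1, 22.4]
eef_rot: [-3.141, -0.001, 0.001]
wrist_force: [-0.6, 0.2, 0.4]
finger_gap: 93.6
finger_force: 0.0
```

Request:
servo_tool(
  rows=[
    [0,0,0,0,-1,-9.5,0],
    [0,0,0,0,0,0,0.2],
    [0,0,0,0,0,0,0.5],
    [0,0,0,0,0,0,1],
    [0,0,0,0,0,0,1],
    [0,0,0,0,0,0,1],
    [0,0,0,0,0,0,1],
    [0,0,0,0,0,0,1],
    [0,0,0,0,0,0,1],
  ],
)

```text
clock: 11.2
eef_pos: [456.7, 167.5, 12.1]
eef_rot: [-3.141, -0.0, 0.001]
wrist_force: [-0.8, 0.5, 3.6]
finger_gap: 57.5
finger_force: 40.0
```

Request:
servo_tool(
  rows=[
    [0,0,0,0,0,30,1],
    [0,0,0,10,1,35,1],
    [0,0,0,45,4,0,1],
    [0,0,0,45,4,0,1],
    [0,0,0,45,4,0,1],
    [0,0,0,34.3,1.5,0,1],
    [0,0,0,0,0,0,1],
    [0,0,0,0,0,0,1],
    [0,0,0,0,0,-30,1],
    [0,0,0,0,0,0,1],
  ],
)

```text
clock: 12.45
eef_pos: [634.1, 181.8, 45.2]
eef_rot: [3.141, 0.004, 0.002]
wrist_force: [-0.4, -0.8, -0.5]
finger_gap: 56.8
finger_force: 40.0
```

Request:
servo_tool(
  rows=[
    [0,0,0,1.9,0,-4,1],
    [0,0,0,0,0,-5,1],
    [0,0,0,0,0,-5,1],
    [0,0,0,0,0,0,1],
    [0,0,0,0,0,0,1],
  ],
)

```text
clock: 13.08
eef_pos: [637.9, 181.9, 33.1]
eef_rot: [-3.142, -0.0, 0.001]
wrist_force: [-0.1, 0.2, -1.0]
finger_gap: 57.2
finger_force: 40.0
```

Request:
servo_tool(
  rows=[
    [0,0,0,-1.7,0,0,1],
    [0,0,0,0,0,-2,1],
    [0,0,0,0,0,0,1],
    [0,0,0,0,0,0,1],
  ],
)

```text
clock: 13.58
eef_pos: [636.2, 181.9, 30.9]
eef_rot: [3.142, -0.0, 0.001]
wrist_force: [-0.6, -0.1, -1.0]
finger_gap: 57.1
finger_force: 40.0
```

Release slowly, lift, move back to the view pose, and look.

Request:
servo_tool(
  rows=[
    [0,0,0,0,0,0,0.3],
    [0,0,0,0,0,0,0.2],
    [0,0,0,0,0,0,0.1],
    [0,0,0,0,0,0,0.1],
    [0,0,0,0,0,50,0],
    [0,0,0,0,0,50,0],
    [0,0,0,-35,-40,50,0],
    [0,0,0,-35,-45,40,0],
    [0,0,0,-35,-45,40,0],
    [0,0,0,-35,-45,40,0],
    [0,0,0,0,-45,0,0],
    [0,0,0,0,0,0,0],
    [0,0,0,0,0,0,0],
  ],
)

```text
clock: 15.2
eef_pos: [511.9, -18.2, 281.3]
eef_rot: [-3.141, 0.0, 0.001]
wrist_force: [-0.3, 0.4, 0.6]
finger_gap: 94.1
finger_force: 0.0
```

```bash
cat >> h.py <<'E'
def report(c):
    for col,zs in(('blue',(18,24,42)),('orange',(18,24,42))):
        for k in blobs(c[0],col,300):
            h=cv2.convexHull(k); r=cv2.minAreaRect(h); u=cv2.fitEllipse(h)[0] if col=='blue' else r[0]
            o=[]
            for z in zs:
                q=cv2.minAreaRect(plane(c,h.reshape(-1,2),z)[:,:2].astype(np.float32)); o.append(f"z{z} {np.round(plane(c,u,z)[0][:2],1)} sz{np.round(q[1],0)}")
            print(col,np.round(u,0),*o,'ang',round(q[2],1))
E
python3 -c "
from h import *
c=look('w5');print(manip.read_state()['eef_pos'].round(1));report(c)"
```

```text
[512.  -17.8 281.2]
blue [96. 65.] z18 [638.3 188. ] sz[74. 62.] z24 [637.5 185.3] sz[73. 61.] z42 [635.  176.9] sz[70. 58.] ang 72.3
blue [178.  68.] z18 [634.8  95.8] sz[62. 62.] z24 [634.   94.3] sz[61. 61.] z42 [631.7  89.6] sz[59. 59.] ang 42.4
blue [407.  72.] z18 [ 630.6 -164.1] sz[61. 63.] z24 [ 629.9 -162.1] sz[61. 62.] z42 [ 627.7 -156.2] sz[58. 59.] ang 0.1
blue [219. 231.] z18 [442.2  56.7] sz[58. 61.] z24 [444.   55.7] sz[57. 60.] z42 [449.5  52.7] sz[55. 58.] ang 62.4
orange [332.  71.] z18 [631.7 -78.1] sz[62. 64.] z24 [631.  -77.3] sz[61. 63.] z42 [628.8 -74.9] sz[59. 61.] ang 0.1
orange [254.  69.] z18 [633.5   9.3] sz[63. 63.] z24 [632.7   8.9] sz[63. 62.] z42 [630.4   7.8] sz[60. 59.] ang 89.0
orange [396. 217.] z18 [ 459.9 -164.3] sz[61. 59.] z24 [ 461.5 -162.3] sz[60. 58.] z42 [ 466.2 -156.4] sz[57. 56.] ang 65.9
```

Request:
servo_tool(
  rows=[
    [0,0,-4.8,-10,-29,-40,0],
    [0,0,-4.8,-10,-29,-40,0],
    [0,0,-4.8,-10,-29,-40,0],
    [0,0,-4.8,-10,-29,-40,0],
    [0,0,-4.9,-10.5,-28.5,-40,0],
    [0,0,0,0,0,-40,0],
    [0,0,0,0,0,-15,0],
    [0,0,0,0,0,0,0],
    [0,0,0,0,0,0,0],
  ],
)

```text
clock: 16.38
eef_pos: [462.4, -162.9, 27.8]
eef_rot: [-3.142, -0.002, -0.418]
wrist_force: [-0.3, -0.9, 0.2]
finger_gap: 94.3
finger_force: 0.0
```

Request:
servo_tool(
  rows=[
    [0,0,0,-1,0.6,-15,0],
    [0,0,0,0,0,0,0.2],
    [0,0,0,0,0,0,0.5],
    [0,0,0,0,0,0,1],
    [0,0,0,0,0,0,1],
    [0,0,0,0,0,0,1],
    [0,0,0,0,0,0,1],
    [0,0,0,0,0,0,1],
    [0,0,0,0,0,0,1],
  ],
)

```text
clock: 17.5
eef_pos: [460.6, -162.5, 11.6]
eef_rot: [3.142, -0.0, -0.419]
wrist_force: [-1.1, -0.8, 4.8]
finger_gap: 57.6
finger_force: 40.0
```

Request:
servo_tool(
  rows=[
    [0,0,0,0,0,30,1],
    [0,0,5,12,11.5,35,1],
    [0,0,5,40,40,0,1],
    [0,0,5,40,40,0,1],
    [0,0,5,40,40,0,1],
    [0,0,3.1,40,40,0,1],
    [0,0,0,0,0,0,1],
    [0,0,0,0,0,-28,1],
    [0,0,0,0,0,0,1],
    [0,0,0,0,0,0,1],
  ],
)

```text
clock: 18.75
eef_pos: [632.5, 8.6, 49.3]
eef_rot: [3.142, -0.0, -0.017]
wrist_force: [1.2, 0.4, 0.5]
finger_gap: 57.6
finger_force: 40.0
```

Request:
servo_tool(
  rows=[
    [0,0,0,0,0.4,-6,1],
    [0,0,0,0,0,-6,1],
    [0,0,0,0,0,-5,1],
    [0,0,0,0,0,-2,1],
    [0,0,0,0,0,0,1],
    [0,0,0,0,0,0,1],
  ],
)

```text
clock: 19.5
eef_pos: [632.4, 9.5, 29.7]
eef_rot: [3.142, 0.0, -0.016]
wrist_force: [-3.6, -0.2, 3.3]
finger_gap: 57.3
finger_force: 40.0
```

Request:
servo_tool(
  rows=[
    [0,0,0,0,0,0,0.3],
    [0,0,0,0,0,0,0.2],
    [0,0,0,0,0,0,0.1],
    [0,0,0,0,0,0,0.1],
    [0,0,0,0,0,50,0],
    [0,0,0,0,0,50,0],
    [0,0,0,-20,0,50,0],
    [0,0,0,-40,0,50,0],
    [0,0,0,-40,0,50,0],
    [0,0,0,-20,0,0,0],
    [0,0,0,0,0,0,0],
    [0,0,0,0,0,0,0],
  ],
)

```text
clock: 21.0
eef_pos: [514.8, 9.5, 276.5]
eef_rot: [-3.142, 0.001, -0.016]
wrist_force: [0.5, -0.9, -0.2]
finger_gap: 94.3
finger_force: 0.0
```

```bash
python3 -c "
from h import *
c=look('w6');print(manip.read_state()['eef_pos'].round(1));report(c)"
```

```text
[514.9   9.5 276.3]
blue [118.  70.] z18 [638.1 187.1] sz[72. 62.] z24 [637.3 184.6] sz[71. 61.] z42 [634.9 177.3] sz[68. 59.] ang 70.7
blue [432.  71.] z18 [ 630.6 -164.3] sz[62. 62.] z24 [ 629.9 -162. ] sz[61. 61.] z42 [ 627.9 -154.9] sz[59. 58.] ang 3.5
blue [200.  71.] z18 [634.8  95.6] sz[62. 62.] z24 [634.   94.4] sz[61. 61.] z42 [631.8  90.8] sz[58. 59.] ang 85.3
blue [242. 235.] z18 [442.1  56.4] sz[58. 60.] z24 [444.   55.7] sz[58. 59.] z42 [449.7  53.8] sz[55. 56.] ang 89.0
orange [278.  72.] z18 [633.2   8.7] sz[64. 63.] z24 [632.5   8.7] sz[63. 62.] z42 [630.3   8.7] sz[61. 59.] ang 89.1
orange [355.  72.] z18 [631.8 -78.3] sz[64. 63.] z24 [631.1 -77.1] sz[63. 62.] z42 [629.  -73.6] sz[60. 59.] ang 89.1
```

View pics/w6.png

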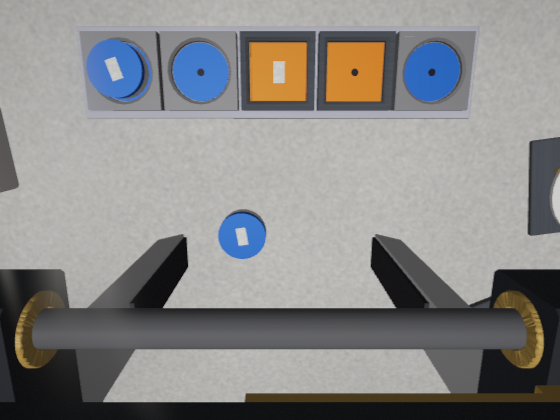

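The view shows the square dish seated at (278,72), A still at (242,235), and B at (115,68). B looks displaced by parallax and needs an overhead check later. Next is A.

Request:
servo_tool(
  rows=[
    [0,0,0.9,-24,15.5,-50,0],
    [0,0,0,-24,15.5,-50,0],
    [0,0,0,-23,15.3,-50,0],
    [0,0,0,0,0,-50,0],
    [0,0,0,0,0,-40,0],
    [0,0,0,0,0,-14,0],
    [0,0,0,0,0,0,0],
    [0,0,0,0,0,0,0],
  ],
)

```text
clock: 22.05
eef_pos: [444.3, 55.8, 24.3]
eef_rot: [-3.141, -0.002, -0.001]
wrist_force: [0.7, -0.1, 0.6]
finger_gap: 94.1
finger_force: 0.0
```

Request:
servo_tool(
  rows=[
    [0,0,0,-0.3,0,-12,0],
    [0,0,0,0,0,0,0.2],
    [0,0,0,0,0,0,0.5],
    [0,0,0,0,0,0,1],
    [0,0,0,0,0,0,1],
    [0,0,0,0,0,0,1],
    [0,0,0,0,0,0,1],
    [0,0,0,0,0,0,1],
    [0,0,0,0,0,0,1],
  ],
)

```text
clock: 23.18
eef_pos: [443.2, 55.8, 11.2]
eef_rot: [-3.142, -0.0, -0.0]
wrist_force: [-1.1, -0.2, 5.4]
finger_gap: 57.2
finger_force: 40.0
```

Request:
servo_tool(
  rows=[
    [0,0,0,0,0,30,1],
    [0,0,0,0,0,35,1],
    [0,0,0,31.1,-36.5,0,1],
    [0,0,0,31.1,-36.5,0,1],
    [0,0,0,31.1,-36.5,0,1],
    [0,0,0,31.1,-36.5,0,1],
    [0,0,0,31.1,-36.5,0,1],
    [0,0,0,31.1,-36.6,0,1],
    [0,0,0,0,0,0,1],
    [0,0,0,0,0,-28,1],
    [0,0,0,0,0,0,1],
    [0,0,0,0,0,0,1],
  ],
)

```text
clock: 24.68
eef_pos: [629.8, -162.9, 49.0]
eef_rot: [3.141, -0.001, -0.0]
wrist_force: [0.0, 0.2, 0.3]
finger_gap: 57.0
finger_force: 40.0
```

Request:
servo_tool(
  rows=[
    [0,0,0,0,-0.4,-6,1],
    [0,0,0,0,0,-6,1],
    [0,0,0,0,0,-5,1],
    [0,0,0,0,0,-2,1],
    [0,0,0,0,0,0,1],
    [0,0,0,0,0,0,1],
  ],
)

```text
clock: 25.42
eef_pos: [629.7, -163.7, 29.3]
eef_rot: [-3.142, -0.0, -0.0]
wrist_force: [-2.6, 0.5, 3.8]
finger_gap: 57.1
finger_force: 40.0
```

Request:
servo_tool(
  rows=[
    [0,0,0,0,0,0,0.3],
    [0,0,0,0,0,0,0.2],
    [0,0,0,0,0,0,0.1],
    [0,0,0,0,0,0,0.1],
    [0,0,0,0,0,50,0],
    [0,0,0,0,0,50,0],
    [0,0,0,-20,0,50,0],
    [0,0,0,-40,0,20,0],
    [0,0,0,-10,0,0,0],
    [0,0,0,0,0,0,0],
    [0,0,0,0,0,0,0],
  ],
)

```text
clock: 26.8
eef_pos: [560.1, -163.6, 197.9]
eef_rot: [-3.141, 0.001, -0.0]
wrist_force: [-1.1, -0.2, 0.4]
finger_gap: 94.2
finger_force: 0.0
```

```bash
python3 -c "
from h import *
c=look('w7');print(manip.read_state()['eef_pos'].round(1));report(c)"
```

```text
[ 560.1 -163.6  198. ]
blue [279. 115.] z18 [ 630.4 -163.6] sz[64. 62.] z24 [ 630.3 -163.6] sz[62. 61.] z42 [ 630.1 -163.6] sz[59. 57.] ang 90.0
blue [  4. 110.] z18 [634.3  95.6] sz[32. 62.] z24 [634.2  91.3] sz[31. 61.] z42 [633.7  78.4] sz[30. 58.] ang 80.2
orange [ 86. 113.] z18 [631.8  18.9] sz[72. 65.] z24 [631.7  15.9] sz[71. 64.] z42 [631.4   6.8] sz[68. 61.] ang 89.1
orange [186. 113.] z18 [631.9 -75.6] sz[63. 63.] z24 [631.7 -77. ] sz[62. 61.] z42 [631.4 -81.4] sz[59. 58.] ang 89.3
orange [384. 382.] z18 [ 338.5 -281.5] sz[42. 27.] z24 [ 343.3 -279.6] sz[41. 27.] z42 [ 357.6 -273.7] sz[39. 26.] ang 90.0
```

Request:
servo_tool(
  rows=[
    [0,0,0,0,50,0,0],
    [0,0,0,0,60,0,0],
    [0,0,0,0,60,0,0],
    [0,0,0,0,60,0,0],
    [0,0,0,0,60,0,0],
    [0,0,0,0,55,0,0],
    [0,0,0,0,0,0,0],
    [0,0,0,0,0,0,0],
  ],
)

```text
clock: 27.85
eef_pos: [559.8, 181.2, 198.3]
eef_rot: [3.141, 0.001, -0.0]
wrist_force: [0.6, -1.1, 0.4]
finger_gap: 94.2
finger_force: 0.0
```

```bash
python3 -c "
from h import *
c=look('w8');print(manip.read_state()['eef_pos'].round(1));report(c)
a=load('w7')
A=a[0];B=c[0];ua=proj(a,(630,-163,42))[0].astype(int);ub=proj(c,(636,182,42))[0].astype(int);us=proj(c,(633,9,42))[0].astype(int);print(ua,ub,us)
cr=lambda im,u:cv2.resize(cv2.copyMakeBorder(im,60,60,60,60,cv2.BORDER_CONSTANT)[u[1]:u[1]+120,u[0]:u[0]+120],None,fx=3.3,fy=3.3,interpolation=cv2.INTER_CUBIC)
save(np.hstack([cr(A,ua),cr(B,ub)]),'nests')
"
```

```text
[559.9 180.6 198.5]
blue [278. 107.] z18 [636.8 181.5] sz[63. 63.] z24 [636.6 181.5] sz[62. 62.] z42 [636.  181.5] sz[58. 59.] ang 90.0
blue [370. 110.] z18 [634.5  94.4] sz[62. 62.] z24 [634.4  95.8] sz[61. 61.] z42 [633.9 100.2] sz[58. 58.] ang 46.7
orange [469. 113.] z18 [6.318e+02 4.000e-01] sz[76. 65.] z24 [631.7   3.4] sz[74. 64.] z42 [631.3  12.4] sz[71. 61.] ang 89.0
orange [538. 113.] z18 [631.5 -64.6] sz[41. 62.] z24 [631.4 -60.5] sz[41. 61.] z42 [631.1 -48.3] sz[39. 58.] ang 90.0
[277 114] [277 107] [473 110]
```

View pics/nests.png

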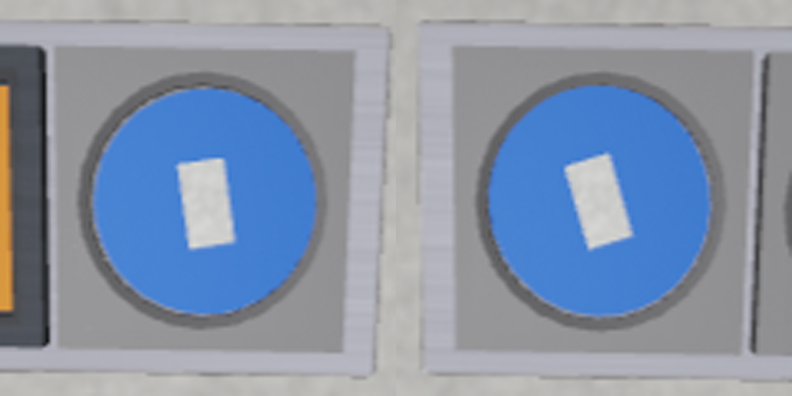

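Both round dishes are centred and flat in their recesses: lid edges match 58 mm at z = 42, at nest centres (630,-163.6) and (636,181.5). Next I measure the timer button from two wrist positions, then check the square dish.

Request:
servo_tool(
  rows=[
    [0,0,0,-15,37,10,0],
    [0,0,0,-15,37,10,0],
    [0,0,0,-15,37,10,0],
    [0,0,0,-15,37,10,0],
    [0,0,0,0,0,0,0],
    [0,0,0,0,0,0,0],
  ],
)

```text
clock: 28.65
eef_pos: [500.2, 328.0, 238.7]
eef_rot: [3.141, 0.0, -0.002]
wrist_force: [-0.3, 0.2, 0.7]
finger_gap: 94.1
finger_force: 0.0
```

```bash
python3 -c "
from h import *
c=look('w9');print(manip.read_state()['eef_pos'].round(1))
for k in blobs(c[0],'green',60): print(cen(k).round(1),cv2.contourArea(k),np.round(cv2.fitEllipse(k),1) if 0 else cv2.fitEllipse(k),plane(c,cen(k),50)[0].round(1))
"
```

```text
[500.3 327.8 238.6]
[226.9 154.9] 807.0 ((226.90646362304688, 154.93701171875), (31.80496597290039, 32.37556457519531), 135.8262481689453) [532.  379.2  50. ]
```

Request:
servo_tool(
  rows=[
    [0,0,0,0,40,0,0],
    [0,0,0,0,40,0,0],
    [0,0,0,0,0,0,0],
    [0,0,0,0,0,0,0],
  ],
)

```text
clock: 29.2
eef_pos: [500.2, 407.9, 238.7]
eef_rot: [3.141, 0.0, -0.002]
wrist_force: [0.1, 0.6, 0.6]
finger_gap: 94.0
finger_force: 0.0
```

```bash
python3 -c "
from h import *
c=look('w10');print(manip.read_state()['eef_pos'].round(1));a=load('w9')
for k in blobs(c[0],'green',60): print(cen(k).round(1),cv2.contourArea(k),cv2.fitEllipse(k),plane(c,cen(k),50)[0].round(1))
g=lambda c:cv2.fitEllipse(cv2.convexHull(blobs(c[0],'green',60)[0]))[0]
print(tri(a,g(a),c,g(c)))
save(c[0],'timer')
"
```

```text
[500.3 407.9 239. ]
[309.6 154.8] 805.0 ((309.5753173828125, 154.83493041992188), (31.915088653564453, 32.19384002685547), 168.2050018310547) [531.9 377.   50. ]
(array([532.89946456, 377.81725832,  59.57942124]), np.float64(0.0719242595222258))
```

View pics/timer.png

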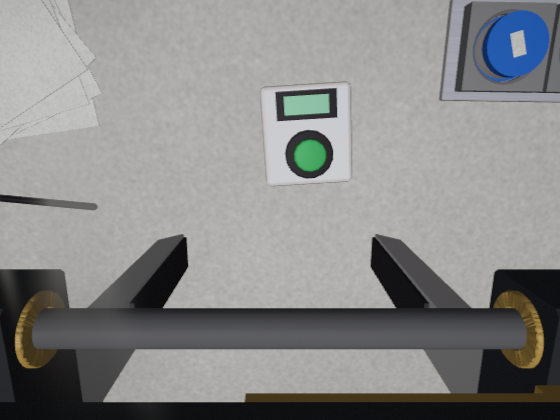

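The button is at (309,155), at world (532.5,378) with its top around 50 to 60 mm high. On the way to the valve I'll check the square dish.

Request:
servo_tool(
  rows=[
    [0,0,0,8,-57,-5,0],
    [0,0,0,8,-57,-5,0],
    [0,0,0,8,-57,-5,0],
    [0,0,0,9,-57,-5,0],
    [0,0,0,9,-57,-5,0],
    [0,0,0,9,-57,-5,0],
    [0,0,0,9,-57,-9,0],
    [0,0,0,0,0,0,0],
    [0,0,0,0,0,0,0],
  ],
)

```text
clock: 30.38
eef_pos: [559.4, 9.8, 200.4]
eef_rot: [-3.142, -0.0, -0.002]
wrist_force: [-1.2, 0.3, 0.1]
finger_gap: 94.2
finger_force: 0.0
```

```bash
python3 -c "
from h import *
c=look('w11');print(manip.read_state()['eef_pos'].round(1));report(c)
u=proj(c,(633,9,42))[0].astype(int);save(c[0],'sq',(max(u[0]-200,0),max(u[1]-70,0),u[0]+200,u[1]+80),2)
"
```

```text
[559.4  10.5 200.5]
blue [468. 114.] z18 [ 630.3 -171. ] sz[75. 62.] z24 [ 630.2 -168.1] sz[74. 61.] z42 [ 629.9 -159.1] sz[70. 58.] ang 89.9
blue [ 90. 108.] z18 [636.7 188.7] sz[74. 62.] z24 [636.5 185.8] sz[73. 61.] z42 [635.9 176.9] sz[69. 58.] ang 86.1
blue [188. 110.] z18 [634.5  95.7] sz[62. 62.] z24 [634.4  94.3] sz[61. 61.] z42 [633.9  90. ] sz[58. 58.] ang 59.5
orange [280. 112.] z18 [631.9   7.9] sz[65. 65.] z24 [631.8   7.9] sz[64. 64.] z42 [631.4   8. ] sz[60. 61.] ang 89.0
orange [371. 112.] z18 [631.7 -78.3] sz[64. 62.] z24 [631.6 -76.9] sz[63. 61.] z42 [631.3 -72.5] sz[60. 58.] ang 89.9
```

View pics/sq.png

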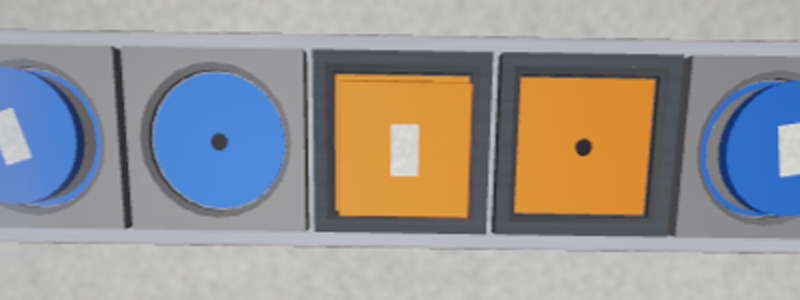

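The square dish is flat in its recess. Now back to the valve.

Request:
servo_tool(
  rows=[
    [0,0,1,-10,-60,0,0],
    [0,0,1,-10,-60,0,0],
    [0,0,1,-10,-60,0,0],
    [0,0,1,-10,-60,0,0],
    [0,0,1,-10,-60,0,0],
    [0,0,1.9,-10.7,-60,-20,0],
    [0,0,0,0,0,-50,0],
    [0,0,0,0,0,-40,0],
    [0,0,0,0,0,0,0],
    [0,0,0,0,0,0,0],
  ],
  grip_force=30,
)

```text
clock: 31.68
eef_pos: [500.4, -348.0, 92.7]
eef_rot: [3.14, -0.002, 0.121]
wrist_force: [0.9, -0.3, 1.3]
finger_gap: 94.0
finger_force: 0.0
```

Request:
servo_tool(
  rows=[
    [0,0,0,-1.8,-2,-14,0.3],
    [0,0,0,0,0,-14,0.5],
    [0,0,0,0,0,0,1],
    [0,0,0,0,0,0,1],
    [0,0,0,0,0,0,1],
    [0,0,0,0,0,0,1],
    [0,0,0,0,0,0,1],
    [0,0,0,0,0,0,1],
    [0,0,0,0,0,0,1],
  ],
)

```text
clock: 32.8
eef_pos: [497.5, -350.2, 62.7]
eef_rot: [3.141, -0.0, 0.12]
wrist_force: [-0.3, -0.2, 0.6]
finger_gap: 16.1
finger_force: 30.0
```

Request:
servo_tool(
  rows=[
    [0,0,6,0,0,0,1],
    [0,0,9,0,0,0,1],
    [0,0,9,0,0,0,1],
    [0,0,9,0,0,0,1],
    [0,0,9,0,0,0,1],
    [0,0,9,0,0,0,1],
    [0,0,9,0,0,0,1],
    [0,0,5.7,0,0,0,1],
    [0,0,0,0,0,0,1],
    [0,0,0,0,0,0,1],
  ],
)

```text
clock: 34.05
eef_pos: [497.4, -350.2, 62.6]
eef_rot: [3.142, 0.0, 1.264]
wrist_force: [0.2, -0.3, 1.4]
finger_gap: 16.7
finger_force: 30.0
```

Request:
servo_tool(
  rows=[
    [0,0,0,0,0,0,0],
    [0,0,0,0,0,0,0],
    [0,0,0,0,0,0,0],
    [0,0,0,0,0,0,0],
    [0,0,0,0,0,0,0],
    [0,0,0,0,0,45,0],
    [0,0,0,0,0,50,0],
    [0,0,0,0,0,45,0],
    [0,0,0,0,0,0,0],
    [0,0,0,0,0,0,0],
  ],
)

```text
clock: 35.3
eef_pos: [497.1, -350.0, 201.6]
eef_rot: [-3.14, -0.0, 1.267]
wrist_force: [0.8, 0.6, -0.5]
finger_gap: 93.9
finger_force: 0.0
```

```bash
python3 -c "
from h import *
c=look('w12');s=manip.read_state();print(s['eef_pos'].round(1),s['eef_rot'])
measure_valve(c,(498,-350)); save(c[0],'w12c',(150,60,500,330),2)"
```

```text
[ 497.  -349.8  201.1] [-3.13955314e+00 -7.82233358e-04  1.26664590e+00]
lever mid [ 488.  -378.6] size [98.4 12.6] deg -108.4 axis [ 497.4 -350.2]
dial [279.4 192.2] [117.9 119.8] [ 497.7 -349. ]
```

View pics/w12c.png

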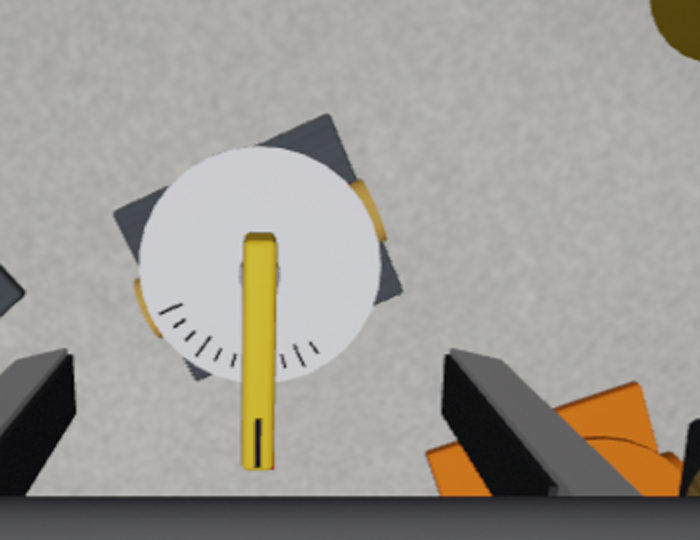

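The lever lies at -108.4° over the clip at -107.5°. A red sliver shows at its tip at crop (272,467). Now for the button.

Request:
servo_tool(
  rows=[
    [0,0,0,2.5,52,0,1],
    [0,0,0,2.5,52,0,1],
    [0,0,0,2.5,52,0,1],
    [0,0,0,2.5,52,0,1],
    [0,0,0,2.5,52,0,1],
    [0,0,0,2.5,52,0,1],
    [0,0,0,2.5,52,0,1],
    [0,0,0,2.5,52,0,1],
    [0,0,0,2.5,52,0,1],
    [0,0,0,2.5,52,0,1],
    [0,0,0,2.5,52,0,1],
    [0,0,0,2.5,52,0,1],
    [0,0,0,2.5,52,0,1],
    [0,0,0,2.5,52,0,1],
    [0,0,0,0,0,-50,1],
    [0,0,0,0,0,-50,1],
    [0,0,0,0,0,-25,1],
    [0,0,0,0,0,0,1],
    [0,0,0,0,0,0,1],
  ],
)

```text
clock: 37.72
eef_pos: [532.8, 378.0, 78.4]
eef_rot: [3.141, -0.001, 1.267]
wrist_force: [-0.2, 0.2, 0.6]
finger_gap: 0.3
finger_force: 0.0
```

Request:
servo_tool(
  rows=[
    [0,0,0,0,0,-10,1],
    [0,0,0,0,0,-6,1],
    [0,0,0,0,0,-4,1],
    [0,0,0,0,0,0,1],
  ],
)

```text
clock: 38.22
eef_pos: [532.5, 377.8, 57.7]
eef_rot: [3.142, -0.0, 1.267]
wrist_force: [-0.8, -1.2, 4.1]
finger_gap: 0.6
finger_force: 1.6
```

Request:
servo_tool(
  rows=[
    [0,0,0,0,0,-1,1],
    [0,0,0,0,0,-1,1],
    [0,0,0,0,0,0,1],
  ],
)

```text
clock: 38.6
eef_pos: [532.5, 377.9, 56.2]
eef_rot: [3.141, -0.0, 1.267]
wrist_force: [-2.2, -1.9, 7.6]
finger_gap: 0.5
finger_force: 3.8
```

Request:
servo_tool(
  rows=[
    [0,0,0,0,0,-1.5,1],
    [0,0,0,0,0,0,1],
  ],
)

```text
clock: 38.85
eef_pos: [532.6, 378.0, 55.9]
eef_rot: [3.141, -0.001, 1.267]
wrist_force: [-8.1, -5.8, 18.2]
finger_gap: 0.4
finger_force: 9.2
```

The button has bottomed out at 18 N. I'll let go and travel back while the gas runs.

Request:
servo_tool(
  rows=[
    [0,0,0,0,0,30,1],
    [0,0,0,0,0,50,1],
    [0,0,0,0,0,50,1],
    [0,0,0,0,0,15,1],
    [0,0,0,-2.5,-52,0,0],
    [0,0,0,-2.5,-52,0,0],
    [0,0,0,-2.5,-52,0,0],
    [0,0,0,-2.5,-52,0,0],
    [0,0,0,-2.5,-52,0,0],
    [0,0,0,-2.5,-52,0,0],
    [0,0,0,-2.5,-52,0,0],
    [0,0,0,-2.5,-52,0,0],
    [0,0,0,-2.5,-52,0,0],
    [0,0,0,-2.5,-52,0,0],
    [0,0,0,-2.5,-52,0,0],
    [0,0,0,-2.5,-52,0,0],
    [0,0,0,-2.5,-52,0,0],
    [0,0,0,-2.5,-52,0,0],
    [0,0,0,0,0,0,0],
    [0,0,0,0,0,0,0],
  ],
)

```text
clock: 41.35
eef_pos: [497.2, -349.6, 198.1]
eef_rot: [-3.14, -0.001, 1.266]
wrist_force: [-0.0, -0.0, 0.3]
finger_gap: 94.1
finger_force: 0.0
```

Request:
servo_tool(
  rows=[
    [0,0,0,0,0,0,0],
    [0,0,0,0,0,0,0],
    [0,0,0,0,0,0,0],
    [0,0,0,0,0,0,0],
    [0,0,0,0,0,0,0],
    [0,0,0,0,0,0,0],
    [0,0,0,0,0,0,0],
    [0,0,0,0,0,0,0],
    [0,0,0,0,0,0,0],
    [0,0,0,0,0,0,0],
    [0,0,0,0,0,0,0],
    [0,0,0,0,0,0,0],
    [0,0,0,0,0,0,0],
    [0,0,0,0,0,0,0],
    [0,0,0,0,0,0,0],
    [0,0,0,0,0,0,0],
  ],
)

```text
clock: 43.35
eef_pos: [497.4, -350.2, 199.1]
eef_rot: [3.142, 0.0, 1.267]
wrist_force: [0.1, -0.1, -0.4]
finger_gap: 94.4
finger_force: 0.0
```

```bash
python3 -c "
from h import *
c=look('w13');s=manip.read_state();print(s['eef_pos'].round(1),s['eef_rot'])
measure_valve(c,(498,-350))"
```

```text
[ 497.4 -350.2  199.1] [ 3.14156022e+00 -9.25378689e-06  1.26665740e+00]
lever mid [ 488.1 -378.8] size [97.6 12.3] deg -107.7 axis [ 497.2 -350.3]
dial [278.8 192.5] [118.8 120.7] [ 497.7 -349. ]
```

Before shutting the valve, a check that the dishes are still seated.

```bash
python3 -c "
from h import *
for n in('scene','side'):
    c=cam(n)
    for col in('blue','orange'):
        for k in blobs(c[0],col,60):
            u=cen(k);P=plane(c,u,42)[0]
            if 350<P[0]<750 and abs(P[1])<250: print(n,col,u.round(1),'z42',P[:2].round(),'z18',plane(c,u,18)[0][:2].round())
    save(c[0],n+'9',(230,150,430,300) if n=='scene' else (150,150,350,300),4)
"
```

```text
scene blue [282.3 235.3] z42 [ 632. -162.] z18 [ 615. -153.]
scene blue [341.7 213.6] z42 [648.  85.] z18 [632.  99.]
scene blue [360.9 202.7] z42 [637. 182.] z18 [620. 198.]
scene orange [302.5 229.9] z42 [645. -86.] z18 [629. -74.]
scene orange [322.3 218. ] z42 [631.   9.] z18 [615.  22.]
side blue [209.7 265. ] z42 [635. 184.] z18 [650. 168.]
side blue [225.8 252.1] z42 [622. 111.] z18 [637.  94.]
side blue [266.6 205.1] z42 [ 629. -160.] z18 [ 643. -183.]
side orange [247.1 227.8] z42 [625. -23.] z18 [639. -42.]
```

View pics/side9.png

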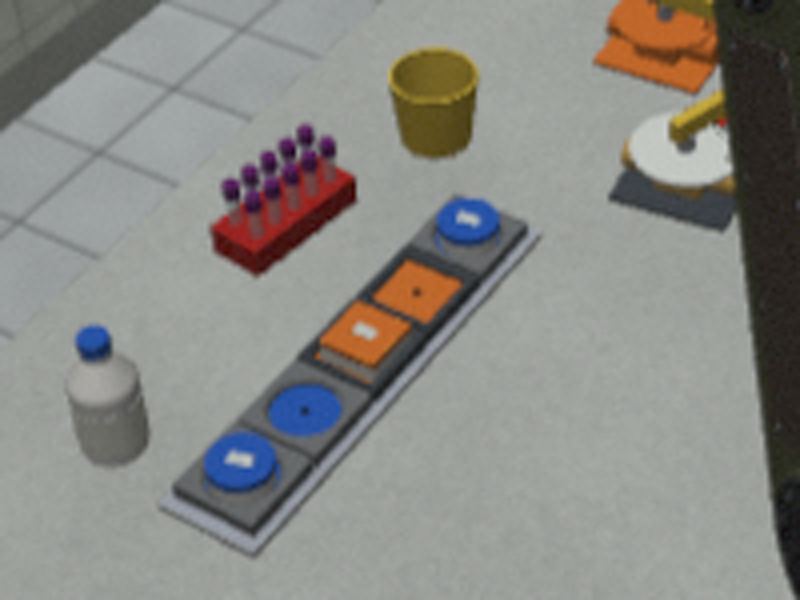

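All three dishes sit in their nests at lid height 42: crop (468,220), (365,335) and (240,460). Bottle, rack and tub are upright. Now I shut the valve.

Request:
servo_tool(
  rows=[
    [0,0,0,0,0,-45,0],
    [0,0,0,0,0,-50,0],
    [0,0,0,0,0,-30,0.4],
    [0,0,0,0,0,-11,0.6],
    [0,0,0,0,0,0,1],
    [0,0,0,0,0,0,1],
    [0,0,0,0,0,0,1],
    [0,0,0,0,0,0,1],
    [0,0,0,0,0,0,1],
    [0,0,0,0,0,0,1],
    [0,0,0,0,0,0,1],
  ],
  grip_force=30,
)

```text
clock: 44.88
eef_pos: [497.4, -350.1, 63.1]
eef_rot: [-3.142, -0.0, 1.267]
wrist_force: [-0.2, 0.5, 0.7]
finger_gap: 15.9
finger_force: 30.0
```

Request:
servo_tool(
  rows=[
    [0,0,-6,0,0,0,1],
    [0,0,-9,0,0,0,1],
    [0,0,-9,0,0,0,1],
    [0,0,-9,0,0,0,1],
    [0,0,-9,0,0,0,1],
    [0,0,-9,0,0,0,1],
    [0,0,-9,0,0,0,1],
    [0,0,-6,0,0,0,1],
    [0,0,-4,0,0,0,1],
    [0,0,-2,0,0,0,1],
    [0,0,0,0,0,0,1],
    [0,0,0,0,0,0,1],
    [0,0,0,0,0,0,1],
  ],
)

```text
clock: 46.5
eef_pos: [498.2, -350.2, 63.2]
eef_rot: [3.141, -0.002, 0.011]
wrist_force: [4.9, -0.6, -2.9]
finger_gap: 15.8
finger_force: 30.0
```

Request:
servo_tool(
  rows=[
    [0,0,0,0,0,0,0],
    [0,0,0,0,0,0,0],
    [0,0,0,0,0,0,0],
    [0,0,0,0,0,0,0],
    [0,0,0,0,0,0,0],
    [0,0,0,0,0,45,0],
    [0,0,0,0,0,50,0],
    [0,0,0,0,0,45,0],
    [0,0,0,0,0,0,0],
    [0,0,0,0,0,0,0],
  ],
)

```text
clock: 47.75
eef_pos: [497.1, -349.9, 202.1]
eef_rot: [-3.141, 0.001, 0.01]
wrist_force: [0.0, -0.8, -0.7]
finger_gap: 93.9
finger_force: 0.0
```

```bash
python3 -c "
from h import *
c=look('w14');s=manip.read_state();print(s['eef_pos'].round(1),s['eef_rot'])
measure_valve(c,(498,-350))"
```

```text
[ 497.  -349.9  201.6] [-3.14019327e+00  1.73273331e-03  9.94388883e-03]
lever mid [ 467.5 -353.7] size [98.5 12.6] deg -173.3 axis [ 497.3 -350.2]
dial [279.3 191.4] [117.4 120.1] [ 498.8 -350.5]
clip n 571 [ 477.  -419.7] r 72.6 deg -107.5
```

The lever is back at -173.3°, its shut stop, and nothing is touched. Handing in.

```bash
python3 -c "
from cell import manip
print(manip.sign_off())"
```

```text
the job is handed in; nothing more can be done
None
```

The job is handed in and all steps were done, though no verdict came back: three dishes seated in matching nests, gas run about 4.5 s at the clip, valve shut again, bystanders untouched.

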